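# Fit the fixture's cover and torque its clamp screw

## Robot

A 7-joint arm with a two-finger parallel gripper is mounted at the origin on the work surface. World frame = base frame: x ahead of the robot, y to its left, z up, the work surface at z = 0. Lengths are in m, angles in degrees, forces in N, time in s.
With the tool pointing down it reaches from about 0.35 to 0.9 m from the base axis. Payload 7.2 kg.
Tool frame: the origin (TCP) lies midway between the tips of the shut fingers; the grasp point (between the pads) lies 19 mm behind it; x points along the fingers, y is the direction in which the jaws open and shut, and the axes are right-handed (so a half turn about x gives the same grasp; the last joint's range is limited). The gripper opens to 88 mm and grips with 3 to 60 N. Pads are 20 mm wide; open, the fingers measure 115 mm over their backs; the gripper's body (75 mm by 178 mm) begins 61 mm behind the grasp point.
Start: joints at [68.801, 23.554, -0.728, 91.456, 0.321, 64.991, -4.71], TCP at [0.186, -0.597, 0.223] pointing down, gripper open.
Joint ranges: [-169.25, 169.25], [-16.82, 113.86], [-84.01, 82.57], [7.8, 145.47], [-59.2, 239.2], [7.22, 106.19], [-163.78, 163.78]. Speed limits (degrees/s): [136.94, 136.94, 172.46, 172.46, 180, 180, 180].

## Interface

Orientations are given as a 3x3 rotation matrix whose columns are the frame's x, y, z axes.
In Python, from rig import ctrl, read_camera, job gives the robot as it stands.
- The arm moves only by the tool send_rows, never from a script. Its arguments are lists of equal length, an entry for each row: "travel": the shift along the tool's x, y, z in units of 30 mm (1.0 is 30 mm), a list of three; "twist": the turn, a rotation vector about the tool's x, y, z in rad, a list of three; "grip": the finger opening in mm, from 0 to 87.8. In form: {"travel": [[tx, ty, tz], ...], "twist": [[wx, wy, wz], ...], "grip": [grip, ...]}. A call has 1 to 10 rows; each row shifts and turns the pose as measured when the row begins, along the tool's axes as they then stand; what a row does not reach is not made up. A row lasts 1/12 s, in which the tool goes at most 41.7 mm and 7.16 degrees, less where a joint would pass 70% of its speed; a pose out of reach is approached as far as the arm can. A call is refused whole if a number of a shift passes 1 or a number of a turn 0.125, either way. A call with a gripper value outside its range is refused whole. The fingers move at their own pace and stop on an object; "newtons" is the grip in N (left out, the last holds). Time passes only in rows, so rows that do not move let the fingers close. It gives the time, the measured TCP pose, the force and the opening at its end, in the units of the state.
- ctrl.get_state(): the state, without advancing time (a new reading comes with each control period).
- read_camera(name): name is "scene" or "side" or "wrist"; returns a dict with "color" (420x560x3 uint8, red, green, blue), "intrinsics" (3x3 intrinsics, pixels), "k1" (the pictures are not rectified: a ray, as slopes to the right and down, at radius r is drawn at 1 + k1 r^2 times it, then the intrinsics apply), "world_to_cam" (4x4, takes a point from world to camera coordinates); the wrist camera has in their place "mount" (4x4, takes a point from camera to tool coordinates, whose origin is the TCP and whose axes are the tool frame's). Camera axes: x right, y up, looking along -z (the intrinsics and any distortion apply to the point x, -y, -z); pixel columns grow to the right and rows downward; lengths in m; the calibration is good to about 2 mm. A picture is of the moment at which its call begins: read the wrist's pose just before it. There is no depth.
- job.finish_job(): hands the job in, once; it reports no verdict.
The state is a dict: "clock": time; "q": joint angles; "qvel": joint speeds; "tau": joint torques, N m; "position": TCP position; "orientation": TCP orientation; "wrist_force": force on the tool from outside, world axes, zero at the start; "wrist_torque": the same for the moment, N m; "width": finger opening in m.
Only numpy, scipy, OpenCV 4.12 (cv2) and the standard library are available. Lean on these libraries where they do the work, as an engineer would, in place of code of your own. Each camera call takes 0.05 s, during which the arm holds its last target. There are 200 camera calls.

## Task

Hook the ribbed cover plate under the fixture's overhanging lip and lay it level and fully home in the pocket. Then swing the clamp screw's handle clockwise until the screw bites with its dog over the cover, load the handle to 1.2 N m (pointer midway between the two dial marks, never past 1.9 N m) and hold it steady there for two seconds to see that the screw holds. Let go and leave it all in place, without disturbing the injector body or the oil bottle.

Things in the scene. Friction and masses are not known exactly. Their poses are not given: they have to be found in the camera images.
- fixture: Fixed aluminium block on a dark base plate, with an open pocket 124 mm (own x) by 96 mm (own y), floor 30 mm above the bench. Origin: on the bench under the pocket's centre, z up. Walls at +x and both y sides are 14 mm thick and rise 7 mm over the floor. At the -x end is the overhanging lip. The clamp screw stands at x = +92, y = +20 mm.
- lip_edge (a point): Middle of the lip's lower edge, at fixture x = -50 mm, 42.5 mm above the bench: the lip's underside is 12.5 mm over the pocket floor, its top 51.5 mm above the bench. The end wall behind it is at x = -62 mm, so the lip overhangs by 12 mm. The cover cannot be dropped in level; with its lip-side end 10 to 18 degrees low it slides under.
- cover: Loose steel plate, 120 mm (own x) by 90 mm (own y) by 8 mm, 0.3 to 0.5 kg, flat on the bench at first. Origin: centre of its underside. Upright grip rib across its middle: 60 mm along own y, 14 mm thick along own x, top 59 mm above the underside. Same either way round. Home: flat on the pocket floor, one 90 mm edge under the lip, long side along fixture x. The bare plate without a rib is not it.
- grip_post (a point): Top centre of the upright black round post at the end of the clamp screw's handle, 140 mm above the bench and 100 mm from the screw axis. Post 22 mm diameter, bare from 82 to 139 mm above the bench; the handle's 16 mm wide bar is below that. It can be pinched or pushed from above.
- pivot (a point): Point in the air on the clamp screw's vertical axis, 140 mm above the bench. The grip post swings round it at 100 mm radius; tightening is clockwise seen from above. From its start the screw needs 1.35 to 1.55 rad until it bites, which point is not known beforehand; it turns easily (0.22 N m of friction) until then and not after.
- dog_tip (a point): Underside of the tip of the dog, a steel finger 20 mm wide that turns with the screw, 46 mm from its axis, 40.5 to 52.5 mm above the bench. Open, it points roughly along fixture -y. Seated, it points along fixture -x within 8 degrees, over the cover's edge with 2.5 mm to spare; a cover not home blocks it. The handle lies 90 degrees counterclockwise of it.
- handle (a joint): Deflection of the sprung torque handle against the screw, rad: 0 relaxed, positive when loaded clockwise. 8 N m per rad: 1.2 N m is 0.15 rad, 12 N across the post, which then gives 15 mm. A pointer 90 degrees beside the handle shows it on a white dial plate with a zero line and two limit marks at 0.9 and 1.5 N m.
- injector: Bystander: upright turned steel injector body, 38 mm diameter, 100 mm tall, beside the fixture. Origin: centre of underside.
- oil_bottle: Bystander: white oil bottle, 44 mm diameter, 130 mm tall. Origin: centre of underside.
Things that resemble listed ones, but are neither listed nor needed, are in the scene too. Leave any brown look-alike of the cover alone.

How it is judged:
By the outcome, as a careful person would: the job done as asked, in the order asked, and still so for the second after the job is handed in, with the robot touching nothing.
It also fails if it takes over 72 s, if anything falls off the work surface, if the arm or the gripper's body presses on something with over 40 N, if the wrist force passes 120 N, or if a joint passes its speed limit or range.

## Working session

There is one attempt and no reset: what is moved stays moved. The work goes in short steps, Python scripts to look and compute and a tool call to move; the robot and the scene stay as the last step left them, time stands still between calls to the robot, and variables do not carry over. Pictures are saved under pics/ and viewed, about 8 in all and at most 12, crops included, and the job is handed in when it is done.

Besides the shell and the picture viewer there is one more tool, called after "Request:" as name(argument=value, ...) on one line, values as JSON. send_rows: Moves the arm, as the interface text tells. Its arguments: {"type":"object","properties":{"travel":{"type":"array"},"twist":{"type":"array"},"grip":{"type":"array"},"newtons":{"type":"number"}},"required":["travel","twist","grip"]}

```bash
ls; mkdir -p pics; cat > h.py <<'E'
import numpy as np, cv2
from rig import ctrl, read_camera, job
def snap(n,f):
    s=ctrl.get_state(); d=read_camera(n)
    cv2.imwrite(f'pics/{f}.png',d['color'][:,:,::-1])
    K=np.array(d['intrinsics']);k1=d['k1']
    if n=='wrist':
        T=np.eye(4);T[:3,:3]=s['orientation'];T[:3,3]=s['position']
        c2w=T@np.array(d['mount'])
    else: c2w=np.linalg.inv(np.array(d['world_to_cam']))
    np.savez(f'pics/{f}.npz',K=K,k1=k1,c2w=c2w,im=d['color'])
    return d['color']
def load(f):
    z=np.load(f'pics/{f}.npz');return z['K'],float(z['k1']),z['c2w'],z['im']
def ray(f,u,v):
    K,k1,c2w,_=load(f)
    xd=(u-K[0,2])/K[0,0];yd=(v-K[1,2])/K[1,1]
    rd=np.hypot(xd,yd);r=rd
    for _ in range(30): r=rd/(1+k1*r*r)
    s=r/rd if rd>0 else 1
    return c2w[:3,3],c2w[:3,:3]@np.array([xd*s,-yd*s,-1])
def onz(f,u,v,z):
    o,d=ray(f,u,v);return o+d*(z-o[2])/d[2]
def proj(f,p):
    K,k1,c2w,_=load(f);q=np.linalg.inv(c2w)@np.r_[p,1]
    a=q[0]/-q[2];b=-q[1]/-q[2];m=1+k1*(a*a+b*b)
    return np.array([K[0,0]*a*m+K[0,2],K[1,1]*b*m+K[1,2]])
def tri(fa,pa,fb,pb):
    o1,d1=ray(fa,*pa);o2,d2=ray(fb,*pb)
    A=np.c_[d1,-d2];t=np.linalg.lstsq(A,o2-o1,rcond=None)[0]
    a=o1+t[0]*d1;b=o2+t[1]*d2
    return (a+b)/2,np.linalg.norm(a-b)
def st():
    s=ctrl.get_state()
    print('t',s['clock'],'p',np.round(s['position'],4),'F',np.round(s['wrist_force'],1),'M',np.round(s['wrist_torque'],2),'w',s['width'],'\nq',np.round(s['q'],1),'\nR',np.round(s['orientation'],3).tolist())
E
python3 - <<'E'
from h import *
st()
a=snap('scene','s0');b=snap('side','d0')
print(load('s0')[2][:3,3],load('d0')[2][:3,3])
E
```

```text
pics
t 0.0 p [ 0.1856 -0.5963  0.2218] F [ 0.9  0.8 -0.5] M [ 0.06 -0.02  0.02] w 0.0878174059490529 
q [68.8 23.6 -0.7 91.5  0.3 65.  -4.7] 
R [[-0.001, 0.297, -0.955], [0.001, -0.955, -0.297], [-1.0, -0.002, 0.0]]
[1.08462008 0.49476657 1.00946479] [0.2675459  0.64147023 0.88000726]
```

View pics/s0.png

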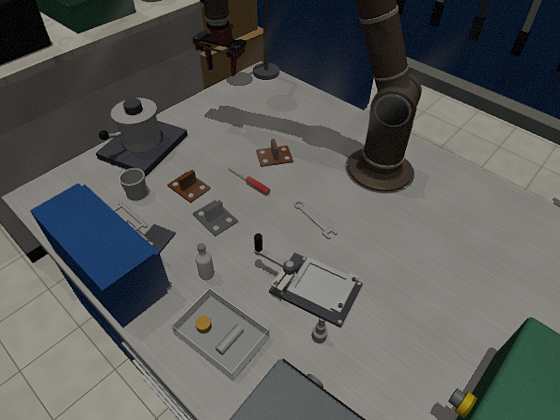

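View pics/d0.png

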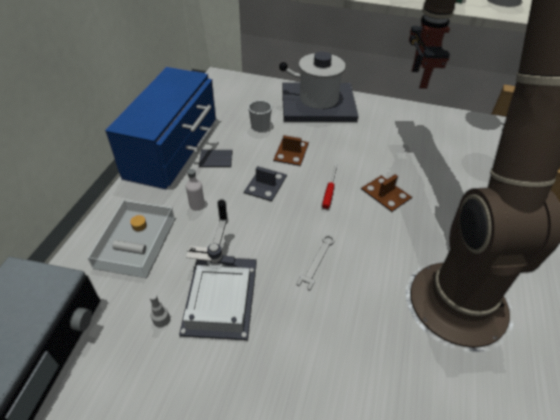

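Candidates for the cover: the grey ribbed plate at scene (215,217) / side (266,182), brown ribbed plates at (188,185) and (275,153), and a dark bare plate at (155,237). The grey ribbed one fits; I'll confirm it in an enlarged montage that also shows the fixture.

```bash
python3 - <<'E'
from h import *
a=load('s0')[3];b=load('d0')[3]
def c(im,x,y,w,h,s): return cv2.resize(im[y:y+h,x:x+w],None,fx=s,fy=s,interpolation=cv2.INTER_CUBIC)
L=np.vstack([c(a,240,225,133,100,3),c(a,180,190,133,100,3)])
R=np.vstack([c(b,170,195,100,150,4)])
L=cv2.resize(L,(400,600));R=cv2.resize(R,(400,600))
im=np.hstack([L,R])
im=np.clip((im/255.)**0.7*255,0,255).astype('uint8')
cv2.imwrite('pics/m1.png',im[:,:,::-1])
for n,s,d in [('cover',(215,217),(266,182)),('post',(258,236),(222,202)),('bottle',(201,246),(192,173)),('inj',(321,321),(155,296))]:
    print(n,*tri('s0',s,'d0',d), onz('s0',*s,0),onz('d0',*d,0))
E
```

```text
cover [ 0.55370511 -0.24984098  0.00668392] 0.004564161703343363 [ 0.55150898 -0.25204372  0.        ] [ 0.55584166 -0.25985452  0.        ]
post [ 0.59055352 -0.01957796  0.1368133 ] 0.002100844007129788 [ 0.51378353 -0.09885558  0.        ] [ 0.65004136 -0.1428838   0.        ]
bottle [ 0.71010029 -0.11000247  0.12340019] 0.0022548921413697203 [ 0.65731245 -0.19573656  0.        ] [ 0.78211049 -0.23077714  0.        ]
inj [0.64509012 0.24009507 0.08653171] 0.007948308420378664 [0.60560686 0.22057718 0.        ] [0.68599834 0.19152834 0.        ]
```

View pics/m1.png

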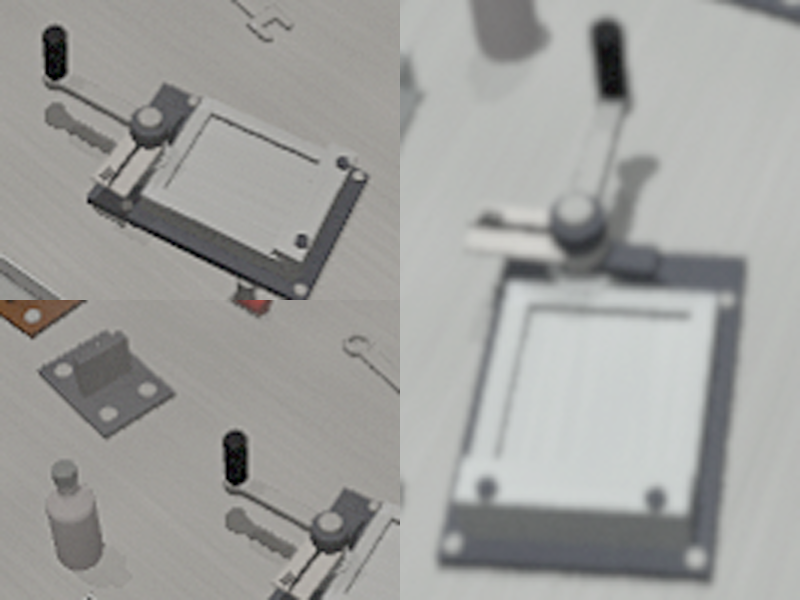

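The montage confirms it: the grey ribbed plate (scene ≈(215,217)) is the cover. The fixture's lip with its two dark bolts faces the injector at scene (354,279) and (341,305), and the screw knob is at (290,265).

```bash
python3 - <<'E'
from h import *
S={'b1':((304.3,258.3),(251.75,269.5)),'b2':((359.3,283.3),(244.25,334.5)),'b3':((340,321.7),(183.25,330.75)),
'lb1':((354.3,279),(234,319.5)),'lb2':((340.7,305.3),(191.5,317)),'knob':((290,265),(214.5,248)),'post':((258,234),(222,200.5))}
for k,(a,b) in S.items(): print(k,*[np.round(x,4) for x in tri('s0',a,'d0',b)])
for p in [(192.7,214),(215.7,235.7),(237.7,220.7)]: print(np.round(onz('s0',*p,0.004),4))
print('mount',np.round(np.array(read_camera('wrist')['mount']),3))
E
```

```text
b1 [0.4901 0.0641 0.015 ] 0.0011
b2 [0.4507 0.2296 0.0134] 0.0007
b3 [0.5802 0.2606 0.0138] 0.0019
lb1 [0.4744 0.2226 0.0537] 0.0006
lb2 [0.5626 0.2437 0.0538] 0.0013
knob [0.5743 0.0803 0.0858] 0.0029
post [ 0.5897 -0.0197  0.143 ] 0.0005
[ 0.5935 -0.3101  0.004 ]
[ 0.6028 -0.1907  0.004 ]
[ 0.5155 -0.1858  0.004 ]
mount [[ 0.001  0.256 -0.967 -0.162]
 [ 1.    -0.     0.001  0.   ]
 [-0.    -0.967 -0.256 -0.071]
 [ 0.     0.     0.     1.   ]]
```

Request:
send_rows(travel=[[0,-0.47,-0.95],[0,-0.47,-0.95],[0,-0.47,-0.95],[0,-0.47,-0.95],[0,-0.47,-0.95],[0,-0.47,-0.95],[0,-0.47,-0.95],[0,-0.47,-0.95],[0,-0.47,-0.95],[0,-0.47,-0.95]], twist=[[0,0,0],[0,0,0],[0,0,0],[0,0,0],[0,0,0],[0,0,0],[0,0,0],[0,0,0],[0,0,0],[0,0,0]], grip=[87,87,87,87,87,87,87,87,87,87])

```text
clock: 0.98
position: [0.4164, -0.3742, 0.2178]
orientation: [[-0.008, 0.281, -0.96], [0.002, -0.96, -0.281], [-1.0, -0.004, 0.007]]
wrist_force: [0.6, -0.1, -0.5]
width: 0.087
```

Request:
send_rows(travel=[[0,-0.47,-0.95],[0,-0.47,-0.95],[0,-0.47,-0.95],[0,-0.47,-0.95],[0,-0.47,-0.95],[0,0,0],[0,0,0],[0,0,0],[0,0,0],[0,0,0]], twist=[[0,0,0],[0,0,0],[0,0,0],[0,0,0],[0,0,0],[0.093,0,0],[0.093,0,0],[0.093,0,0],[0.093,0,0],[0,0,0]], grip=[87,87,87,87,87,87,87,87,87,87])

```text
clock: 1.82
position: [0.544, -0.2485, 0.214]
orientation: [[-0.01, -0.089, -0.996], [0.009, -0.996, 0.088], [-1.0, -0.008, 0.01]]
wrist_force: [0.1, -0.5, 1.1]
width: 0.0869
```

```bash
python3 - <<'E'
from h import *
st(); snap('wrist','w1')
E
```

```text
t 1.8167 p [ 0.544  -0.2485  0.214 ] F [ 0.1 -0.5  1.1] M [-0.    0.04 -0.03] w 0.08690827640931595 
q [ 25.8  22.1  -7.7  95.    2.9  63.8 -77.7] 
R [[-0.01, -0.089, -0.996], [0.009, -0.996, 0.088], [-1.0, -0.008, 0.01]]
```

View pics/w1.png

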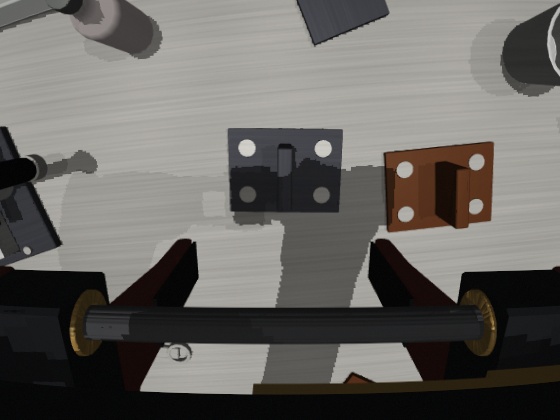

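The wrist view shows the cover with corners at (228,129), (342,130), (340,212) and (231,211), its rib in the middle, and the brown look-alike off to the right.

```bash
python3 - <<'E'
from h import *
P=np.array([onz('w1',*p,0.008) for p in [(228,129),(342,130),(340,212),(231,211)]])
print(np.round(P,4),'c',P.mean(0))
a=(P[1]+P[2]-P[0]-P[3])/2;b=(P[2]+P[3]-P[0]-P[1])/2
print(np.linalg.norm(a),np.degrees(np.arctan2(a[1],a[0])),np.linalg.norm(b),np.degrees(np.arctan2(b[1],b[0])))
print('rib top',np.round([onz('w1',287,144,.059),onz('w1',287,177,.059)],4))
s=ctrl.get_state();R=np.array(s['orientation']);print(np.degrees(np.arctan2(R[1,1],R[0,1])), (P.mean(0)-s['position'])@R)
E
```

```text
[[ 0.6054 -0.1946  0.008 ]
 [ 0.5941 -0.3123  0.008 ]
 [ 0.5058 -0.3061  0.008 ]
 [ 0.5173 -0.1866  0.008 ]] c [ 0.55564455 -0.24991007  0.008     ]
0.1191332575567216 -95.49486623572977 0.08850056094941328 175.3886113121739
rib top [[ 0.5889 -0.2545  0.059 ]
 [ 0.5589 -0.2519  0.059 ]]
-94.78351072489554 [ 0.20587524  0.0020177  -0.01398169]
```

Request:
send_rows(travel=[[0,0.07,-0.47],[1,0,0],[1,0,0],[1,0,0],[0.9,0,0],[0.7,0,0],[0.5,0,0],[0,0,0]], twist=[[0,0.01,0.008],[0,0,0],[0,0,0],[0,0,0],[0,0,0],[0,0,0],[0,0,0],[0,0,0]], grip=[87,87,87,87,87,87,87,87])

```text
clock: 2.53
position: [0.5673, -0.2556, 0.0566]
orientation: [[0.012, -0.06, -0.998], [-0.006, -0.998, 0.06], [-1.0, 0.005, -0.013]]
wrist_force: [-0.6, 0.5, 0.6]
width: 0.0873
```

```bash
python3 - <<'E'
from h import *
st(); snap('wrist','w2')
E
```

```text
t 2.5333 p [ 0.5673 -0.2556  0.0566] F [-0.6  0.5  0.6] M [ 0.03  0.04 -0.02] w 0.08731220980122666 
q [ 25.   33.3  -7.2 100.8   5.7  45.5 -78.5] 
R [[0.012, -0.06, -0.998], [-0.006, -0.998, 0.06], [-1.0, 0.005, -0.013]]
```

View pics/w2.png

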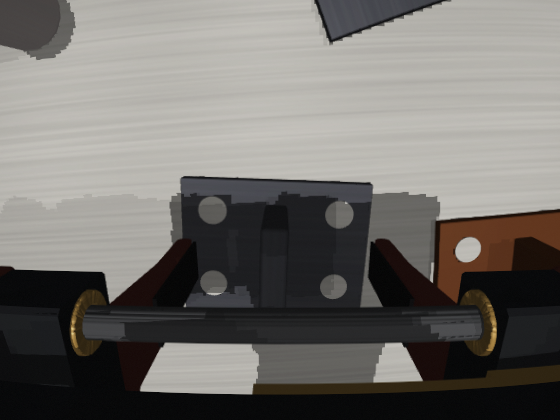

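The wrist view shows the rib between the fingers, but 12 mm off along its length. I'll correct that and then descend.

Request:
send_rows(travel=[[0,-0.16,0.4],[0.4,0,0],[0.4,0,0],[0.2,0,0],[0,0,0]], twist=[[0.026,-0.013,-0.005],[0,0,0],[0,0,0],[0,0,0],[0,0,0]], grip=[87,87,87,87,87])

```text
clock: 3.0
position: [0.5588, -0.2512, 0.0296]
orientation: [[0.007, -0.086, -0.996], [-0.003, -0.996, 0.086], [-1.0, 0.002, -0.007]]
wrist_force: [-0.2, 0.2, -0.3]
width: 0.087
```

Request:
send_rows(travel=[[0.2,-0.02,0.1],[0.25,0,0],[0,0,0],[0,0,0],[0,0,0],[0,0,0],[0,0,0],[0,0,0],[0,0,0],[0,0,0]], twist=[[0,-0.007,-0.002],[0,0,0],[0,0,0],[0,0,0],[0,0,0],[0,0,0],[0,0,0],[0,0,0],[0,0,0],[0,0,0]], grip=[87,87,87,10,10,10,10,10,10,10], newtons=45)

```text
clock: 3.83
position: [0.5569, -0.2508, 0.0159]
orientation: [[0.002, -0.086, -0.996], [-0.001, -0.996, 0.086], [-1.0, 0.001, -0.002]]
wrist_force: [0.2, -0.2, -0.8]
width: 0.0438
```

Request:
send_rows(travel=[[0,0,0],[0,0,0],[0,0,0],[0,0,0],[0,0,0],[0,0,0],[0,0,0]], twist=[[0,0,0],[0,0,0],[0,0,0],[0,0,0],[0,0,0],[0,0,0],[0,0,0]], grip=[10,10,10,10,10,10,10], newtons=50)

```text
clock: 4.42
position: [0.5572, -0.2507, 0.0163]
orientation: [[0.003, -0.086, -0.996], [-0.001, -0.996, 0.086], [-1.0, 0.001, -0.003]]
wrist_force: [-0.1, -0.2, -0.6]
width: 0.0142
```

Request:
send_rows(travel=[[-0.3,0,0],[-0.7,0,0],[-1,0,0],[-1,0,0],[-1,0,0],[-1,0,0],[-1,0,0],[-0.7,0,0],[-0.3,0,0],[0,0,0]], twist=[[0,0,0],[0,0,0],[0,0,0],[0,0,0],[0,0,0],[0,0,0],[0,0,0],[0,0,0],[0,0,0],[0,0,0]], grip=[10,10,10,10,10,10,10,10,10,10])

```text
clock: 5.25
position: [0.5512, -0.2489, 0.2342]
orientation: [[-0.01, -0.085, -0.996], [0.004, -0.996, 0.085], [-1.0, -0.003, 0.011]]
wrist_force: [0.5, -0.5, -3.7]
width: 0.0139
```

Request:
send_rows(travel=[[0,-0.4,0],[0,-0.8,0],[0,-1,0],[0,-1,0],[0,-1,0],[0,-1,0.1],[0,-0.6,0.1],[0,-0.3,0],[0,0,0]], twist=[[0,0.011,0.003],[-0.05,0,0],[-0.05,0,0],[-0.05,0,0],[-0.05,0,0],[-0.05,0,0],[-0.055,0,0],[0,0,0],[0,0,0]], grip=[10,10,10,10,10,10,10,10,10])

```text
clock: 6.0
position: [0.5273, -0.0455, 0.2206]
orientation: [[-0.019, 0.255, -0.967], [0.005, -0.967, -0.255], [-1.0, -0.01, 0.017]]
wrist_force: [1.0, -0.9, -3.9]
width: 0.0141
```

```bash
python3 - <<'E'
from h import *
st(); snap('wrist','w3')
E
```

```text
t 6.0 p [ 0.5273 -0.0455  0.2206] F [ 1.  -0.9 -3.9] M [-0.01 -0.05 -0.05] w 0.01410059149465444 
q [ 13.5  16.1 -16.7 103.1   4.7  62.6 -80. ] 
R [[-0.019, 0.255, -0.967], [0.005, -0.967, -0.255], [-1.0, -0.01, 0.017]]
```

View pics/w3.png

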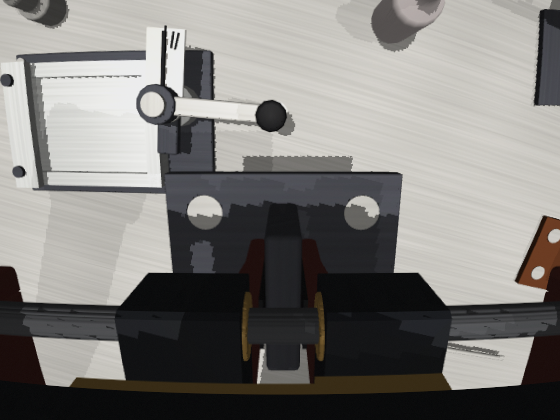

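Wrist view: the fixture is on the left with the knob at (156,104), post at (271,115) and lip bolts at (7,80) and (19,172). The held cover's far edge runs from (166,174) to (401,173). I'll enlarge the fixture.

```bash
python3 - <<'E'
from h import *
im=load('w3')[3]
c=cv2.resize(im[40:200,0:225],None,fx=3.5,fy=3.5,interpolation=cv2.INTER_CUBIC)
cv2.imwrite('pics/m2.png',c[:,:,::-1])
s=ctrl.get_state();R=np.array(s['orientation']);p=np.array(s['position'])
# held cover far-edge corners: intersect rays with tool plane x=+0.0083
for q in [(166,174),(401,173)]:
    o,d=ray('w3',*q);ot=R.T@(o-p);dt=R.T@d;t=(0.0083-ot[0])/dt[0];print('tool',np.round(ot+t*dt,4))
print('post',onz('w3',271,115,.14),'knob',onz('w3',156,104,.086),'lb',onz('w3',7,80,.054),onz('w3',19,172,.054))
E
```

```text
tool [ 0.0083 -0.0596 -0.0437]
tool [ 0.0083  0.0575 -0.0444]
post [ 0.5934795  -0.01892269  0.14      ] knob [0.57731582 0.07834347 0.086     ] lb [0.56409219 0.24128835 0.054     ] [0.47620927 0.22047353 0.054     ]
```

View pics/m2.png

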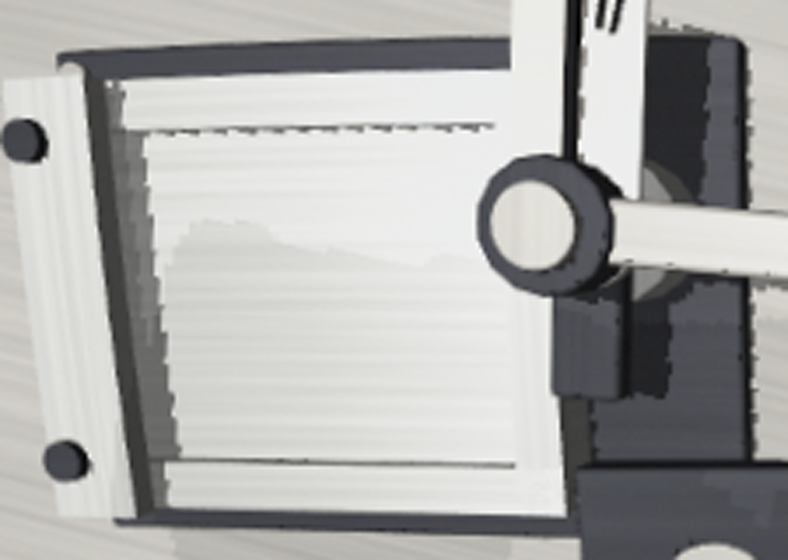

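```bash
python3 - <<'E'
from h import *
Z=lambda u,v,z:onz('w3',u/3.5,v/3.5+40,z)[:2]
obs=[('lipA',Z(85,77,.0515)),('lipB',Z(134,517,.0515)),('yp1',Z(125,130,.037)),('yp2',Z(490,126,.037)),('ym1',Z(165,462,.037)),('ym2',Z(515,466,.037)),('yo+',Z(125,78,.037)),('yo+2',Z(490,71,.037)),('yo-',Z(165,507,.037)),('yo-2',Z(560,515,.037))]
for n,p in obs: print(n,np.round(p,4))
D=dict(obs)
ang=lambda a,b:np.degrees(np.arctan2(*(D[b]-D[a])[::-1]))
print('yaw', ang('yp1','yp2'),ang('ym1','ym2'),ang('yo+','yo+2'),ang('yo-','yo-2'),ang('lipB','lipA')-90)
for yaw in (-76.6,-77.):
    a=np.radians(yaw);fx=np.array([np.cos(a),np.sin(a)]);fy=np.array([-fx[1],fx[0]])
    ym=np.mean([D[k]@fy for k in ['yp1','yp2','ym1','ym2']]); xl=(D['lipA']+D['lipB'])@fx/2+.05
    O=xl*fx+ym*fy
    kn=np.array([.5773,.0783]);print(yaw,'O',O,'knob in fix',(kn-O)@fx,(kn-O)@fy,'post',(np.array([.5935,-.0189])-O)@fx,(np.array([.5935,-.0189])-O)@fy,
     [round(float((D[k]-O)@fy),4) for k in ['yp1','yp2','ym1','ym2','yo+','yo+2','yo-','yo-2']],[round(float((D[k]-O)@fx),4) for k in ['lipA','lipB']])
E
```

```text
lipA [0.5843 0.2264]
lipB [0.4641 0.1995]
yp1 [0.5715 0.223 ]
yp2 [0.5958 0.1162]
ym1 [0.478  0.2006]
ym2 [0.504  0.0934]
yo+ [0.5858 0.2249]
yo+2 [0.6101 0.1188]
yo- [0.464  0.1995]
yo-2 [0.493  0.0779]
yaw -77.16765015908287 -76.34115739895843 -77.08683190644672 -76.56331443927442 -77.40204381739842
-76.6 O [0.53591175 0.16434723] knob in fix 0.0932963090720943 0.020320223437040225 post 0.19160444047065298 0.013553296444400332 [0.0482, 0.0471, -0.0479, -0.0474, 0.0625, 0.0616, -0.0618, -0.0618] [-0.0491, -0.0509]
-77.0 O [0.53595439 0.16435475] knob in fix 0.09314990809360577 0.020927820389001144 post 0.19150288547110123 0.014847372956298274 [0.0478, 0.0475, -0.0483, -0.0471, 0.0621, 0.062, -0.0622, -0.0613] [-0.0496, -0.0504]
```

Fixture fit: origin ≈(0.536, 0.164), yaw ≈ -76.9°, consistent across edges, bolts and knob. Next is the move over the pocket.

Request:
send_rows(travel=[[0,-0.4,-0.1],[0,-0.8,-0.25],[0,-1,-0.34],[0,-1,-0.34],[0,-1,-0.34],[0,-0.9,-0.34],[0,-0.7,-0.2],[0,-0.4,-0.1],[0,0,0]], twist=[[0,0.017,0.01],[0.015,0,0],[0.015,0,0],[0,0,0],[0,0,0],[0,0,0],[0,0,0],[0,0,0],[0,0,0]], grip=[10,10,10,10,10,10,10,10,10])

```text
clock: 6.8
position: [0.552, 0.1349, 0.2161]
orientation: [[0.001, 0.188, -0.982], [-0.01, -0.982, -0.188], [-1.0, 0.01, 0.001]]
wrist_force: [0.1, 0.0, -3.3]
width: 0.0136
```

```bash
cat >> h.py <<'E'
O=np.array([.5359,.1643,0]);Y=np.radians(-76.9)
F=np.array([[np.cos(Y),-np.sin(Y),0],[np.sin(Y),np.cos(Y),0],[0,0,1]])
from scipy.spatial.transform import Rotation as Ro
H=.0163
def goal(th,Px=None,Pz=None,cy=0.,tcp=None):
    """cover tilt th deg, low corner (Px,Pz) in mm in fixture; prints move in tool axes"""
    s=ctrl.get_state();R=np.array(s['orientation']);p=np.array(s['position'])
    t=np.radians(th);u=np.array([np.cos(t),0,np.sin(t)]);n=np.array([-np.sin(t),0,np.cos(t)])
    Rt=F@np.c_[-n,u,[0,-1,0]]
    T=np.array([Px,cy,Pz])/1e3+.06*u+H*n if tcp is None else np.array(tcp)/1e3
    d=O+F@T-p
    print('travel',np.round(R.T@d/.03,3),'twist',np.round(Ro.from_matrix(R.T@Rt).as_rotvec(),3))
def now():
    s=ctrl.get_state();R=np.array(s['orientation']);p=np.array(s['position'])
    u=F.T@R[:,1];x=F.T@R[:,0];tcp=F.T@(p-O)
    low=tcp-(.06*u-H*x)
    high=tcp+(.06*u+H*x)
    print('t',round(s['clock'],2),'tilt',np.round(np.degrees(np.arcsin(u[2])),2),'yawerr',np.round(np.degrees(np.arctan2(u[1],u[0])),2),'low',np.round(low*1e3,1),'high',np.round(high*1e3,1),'tcp',np.round(tcp*1e3,1),'Ffix',np.round(F.T@np.array(s['wrist_force']),1),'w',round(s['width'],4))
E
python3 - <<'E'
from h import *
now();goal(14,-44,75)
E
```

```text
t 6.8 tilt 0.57 yawerr -2.27 low [-27.6  11.4 199.2] high [ 92.3   6.6 200.4] tcp [ 32.2   9.  216.1] Ffix [ 0.   0.1 -3.3] w 0.0136
travel [ 3.686 -0.756  0.325] twist [-0.039  0.006  0.234]
```

Request:
send_rows(travel=[[0,-0.4,0.18],[0,-0.4,0.15],[0,0,0],[0,0,0],[0,0,0]], twist=[[-0.02,0,0.05],[-0.02,0,0.09],[0,0,0.09],[0,0.003,0.02],[0,0,0]], grip=[10,10,10,10,10])

```text
clock: 7.22
position: [0.5429, 0.144, 0.2138]
orientation: [[0.056, 0.202, -0.978], [-0.265, -0.941, -0.21], [-0.963, 0.271, 0.001]]
wrist_force: [-0.3, 0.1, -3.5]
width: 0.0137
```

```bash
python3 - <<'E'
from h import *
now();goal(14,-44,75)
E
```

```text
t 7.22 tilt 15.7 yawerr -0.98 low [-32.    3.1 181.8] high [ 83.5   1.2 214.3] tcp [ 21.4   2.2 213.8] Ffix [-0.2 -0.3 -3.5] w 0.0137
travel [ 3.38  -1.332  0.078] twist [-0.017  0.005 -0.03 ]
```

Request:
send_rows(travel=[[0,-0.45,0.08],[0.5,-0.2,0],[0.9,-0.25,0],[0.9,-0.25,0],[0.7,-0.15,0],[0.3,0,0],[0,0,0]], twist=[[-0.017,0.005,-0.03],[0,0,0],[0,0,0],[0,0,0],[0,0,0],[0,0,0],[0,0,0]], grip=[10,10,10,10,10,10,10])

```text
clock: 7.8
position: [0.5417, 0.1499, 0.1054]
orientation: [[0.051, 0.204, -0.978], [-0.214, -0.954, -0.211], [-0.975, 0.22, -0.005]]
wrist_force: [0.4, -0.4, -2.1]
width: 0.0136
```

```bash
python3 - <<'E'
from h import *
now();goal(14,-44,75);goal(14,-44,34)
snap('scene','s2');snap('side','d2')
a=load('s2')[3];b=load('d2')[3]
c=lambda im,x,y:cv2.resize(im[y:y+150,x:x+130],None,fx=3,fy=3,interpolation=cv2.INTER_CUBIC)
cv2.imwrite('pics/m3.png',np.hstack([c(a,250,190),c(b,160,200)])[:,:,::-1])
E
```

```text
t 7.8 tilt 12.73 yawerr -1.01 low [-39.5   3.4  76.3] high [ 77.5   1.4 102.8] tcp [ 15.4   2.4 105.4] Ffix [ 0.5  0.3 -2.1] w 0.0136
travel [-0.034 -0.165  0.082] twist [-0.017 -0.001  0.022]
travel [ 1.299 -0.467  0.09 ] twist [-0.017 -0.001  0.022]
```

View pics/m3.png

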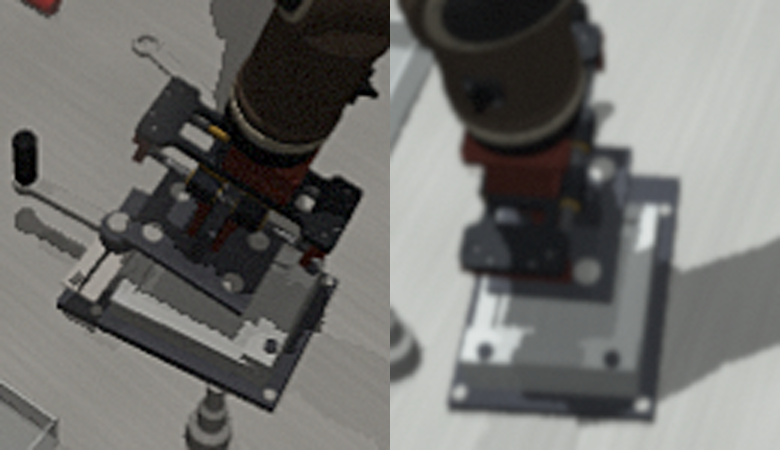

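The crops show the cover held tilted, low end toward the lip and just above it, and clear of the knob. First correct the lateral position, then lower.

Request:
send_rows(travel=[[-0.03,-0.17,0.08],[0.4,-0.1,0],[0.4,-0.1,0],[0.3,-0.07,0],[0,0,0]], twist=[[-0.017,0,0.022],[0,0,0],[0,0,0],[0,0,0],[0,0,0]], grip=[10,10,10,10,10])

```text
clock: 8.32
position: [0.5425, 0.1577, 0.0753]
orientation: [[0.067, 0.219, -0.973], [-0.231, -0.946, -0.228], [-0.971, 0.24, -0.013]]
wrist_force: [-0.5, -0.4, -3.4]
width: 0.0139
```

```bash
python3 - <<'E'
from h import *
now();goal(14,-44,33)
E
```

```text
t 8.32 tilt 13.91 yawerr -0.09 low [-46.4   5.2  45.1] high [70.1  5.  73.9] tcp [ 7.9  4.9 75.3] Ffix [ 0.3 -0.5 -3.4] w 0.0139
travel [ 0.405 -0.02   0.168] twist [-0.001 -0.013  0.001]
```

Request:
send_rows(travel=[[0,0.03,0.17],[0.22,0,0],[0.2,-0.02,0.0],[0,0,0]], twist=[[0,-0.013,0],[0,0,0],[0,0,0],[0,0,0]], grip=[10,10,10,10])

```text
clock: 8.65
position: [0.5374, 0.1533, 0.0613]
orientation: [[0.052, 0.22, -0.974], [-0.235, -0.945, -0.226], [-0.971, 0.24, 0.002]]
wrist_force: [-0.4, -0.6, -2.9]
width: 0.0142
```

```bash
python3 - <<'E'
from h import *
now();goal(14,-44,33);goal(13,-58,31.5)
E
```

```text
t 8.65 tilt 13.92 yawerr -0.01 low [-43.2  -1.1  31.1] high [73.2 -1.1 59.9] tcp [11.1 -1.  61.3] Ffix [ 0.5 -0.5 -2.9] w 0.0142
travel [-0.071 -0.01  -0.034] twist [-0.     0.002  0.001]
travel [-0.1   -0.466 -0.034] twist [-0.     0.002 -0.016]
```

Request:
send_rows(travel=[[-0.05,-0.16,-0.03],[-0.04,-0.16,0],[-0.02,-0.14,0],[0,0,0]], twist=[[0,0,-0.01],[0,0,0],[0,0,0],[0,0,0]], grip=[10,10,10,10])

```text
clock: 8.98
position: [0.5352, 0.1685, 0.0613]
orientation: [[0.05, 0.219, -0.974], [-0.224, -0.948, -0.225], [-0.973, 0.229, 0.002]]
wrist_force: [0.6, 0.2, -4.0]
width: 0.0135
```

```bash
python3 - <<'E'
from h import *
now();goal(13,-58,31);goal(13,-61,31)
E
```

```text
t 8.98 tilt 13.26 yawerr -0.08 low [-58.9   0.3  31.7] high [57.9  0.2 59.2] tcp [-4.2  0.3 61.3] Ffix [-0.   0.6 -4. ] w 0.0135
travel [0.038 0.025 0.009] twist [-0.001  0.002 -0.005]
travel [ 0.015 -0.072  0.009] twist [-0.001  0.002 -0.005]
```

Request:
send_rows(travel=[[0,-0.04,0],[0,-0.04,0],[0,0,0]], twist=[[0,0,0],[0,0,0],[0,0,0]], grip=[10,10,10])

```text
clock: 9.23
position: [0.5351, 0.1701, 0.0614]
orientation: [[0.051, 0.219, -0.974], [-0.226, -0.948, -0.225], [-0.973, 0.231, 0.001]]
wrist_force: [-0.6, -0.4, -3.7]
width: 0.0136
```

```bash
python3 - <<'E'
from h import *
now();goal(3,-60,31)
E
```

```text
t 9.23 tilt 13.38 yawerr -0.07 low [-60.5   0.6  31.7] high [56.3  0.4 59.5] tcp [-5.9  0.5 61.4] Ffix [ 0.3 -0.6 -3.7] w 0.0136
travel [0.395 0.075 0.017] twist [-0.001  0.001 -0.181]
```

Request:
send_rows(travel=[[0.1,0.02,0.01],[0.1,0.02,0],[0.1,0.02,0],[0.1,0.02,0],[0,0,0]], twist=[[0,0,-0.045],[0,0,-0.045],[0,0,-0.045],[0,0,-0.045],[0,0,0]], grip=[10,10,10,10,10])

```text
clock: 9.65
position: [0.5368, 0.1647, 0.0503]
orientation: [[0.012, 0.226, -0.974], [-0.048, -0.973, -0.227], [-0.999, 0.05, -0.001]]
wrist_force: [0.0, -0.8, -4.0]
width: 0.014
```

```bash
python3 - <<'E'
from h import *
now();goal(0,-60,31)
E
```

```text
t 9.65 tilt 2.86 yawerr -0.0 low [-59.3   1.   31.1] high [60.5  0.9 37. ] tcp [-0.2  0.9 50.3] Ffix [ 0.7 -0.1 -4. ] w 0.014
travel [0.101 0.002 0.031] twist [-0.    -0.001 -0.05 ]
```

Request:
send_rows(travel=[[0.05,-0.01,0.03],[0.06,0,0],[0.03,0,0],[0,0,0]], twist=[[0,0,-0.025],[0,0,-0.025],[0,0,0],[0,0,0]], grip=[10,10,10,10])

```text
clock: 9.98
position: [0.5358, 0.1649, 0.0465]
orientation: [[0.001, 0.225, -0.974], [-0.001, -0.974, -0.225], [-1.0, 0.001, -0.001]]
wrist_force: [-0.0, 0.3, -3.5]
width: 0.0138
```

```bash
python3 - <<'E'
from h import *
now();goal(0,-60,30)
E
```

```text
t 9.98 tilt 0.08 yawerr -0.1 low [-60.6   0.2  30.1] high [59.4 -0.  30.3] tcp [-0.6  0.1 46.5] Ffix [-0.3  0.1 -3.5] w 0.0138
travel [0.006 0.02  0.003] twist [-0.002 -0.001 -0.001]
```

Request:
send_rows(travel=[[0.03,0.02,0],[0.04,0,0],[0,0,0]], twist=[[0,0,0],[0,0,0],[0,0,0]], grip=[10,10,10])

```text
clock: 10.23
position: [0.5362, 0.1653, 0.0471]
orientation: [[0.003, 0.227, -0.974], [-0.005, -0.974, -0.227], [-1.0, 0.006, -0.002]]
wrist_force: [-0.4, 0.1, -3.8]
width: 0.0141
```

```bash
python3 - <<'E'
from h import *
now()
E
```

```text
t 10.23 tilt 0.33 yawerr -0.0 low [-60.9   0.5  30.4] high [59.1  0.5 31.1] tcp [-0.9  0.5 47.1] Ffix [-0.2 -0.4 -3.8] w 0.0141
```

Request:
send_rows(travel=[[0.08,0.01,0],[0.08,0,0],[0,0,0]], twist=[[0,0,-0.006],[0,0,0],[0,0,0]], grip=[10,10,10])

```text
clock: 10.48
position: [0.5367, 0.1666, 0.0472]
orientation: [[0.005, 0.229, -0.973], [-0.002, -0.973, -0.229], [-1.0, 0.004, -0.004]]
wrist_force: [0.6, -0.3, -2.7]
width: 0.0138
```

```bash
python3 - <<'E'
from h import *
now()
E
```

```text
t 10.48 tilt 0.21 yawerr 0.12 low [-62.    1.2  30.7] high [58.   1.5 31.1] tcp [-2.   1.3 47.2] Ffix [ 0.4  0.5 -2.7] w 0.0138
```

Request:
send_rows(travel=[[0.1,0.05,0.03]], twist=[[0,0,0]], grip=[10])

```text
clock: 10.57
position: [0.5372, 0.1665, 0.0461]
orientation: [[0.008, 0.23, -0.973], [-0.001, -0.973, -0.23], [-1.0, 0.003, -0.008]]
wrist_force: [-10.4, -2.7, 43.0]
width: 0.0138
```

```bash
python3 - <<'E'
from h import *
now();s=ctrl.get_state();print(s['wrist_torque'])
E
```

```text
t 10.57 tilt 0.18 yawerr 0.17 low [-61.8   1.7  29.6] high [58.2  2.1 30. ] tcp [-1.8  1.8 46.1] Ffix [  0.3 -10.7  43. ] w 0.0138
[ 0.38114178  3.05988349 -0.03239813]
```

Request:
send_rows(travel=[[0.2,0,0]], twist=[[0,0,0]], grip=[10])

```text
clock: 10.65
position: [0.5388, 0.1668, 0.0447]
orientation: [[0.012, 0.229, -0.973], [-0.002, -0.973, -0.229], [-1.0, 0.005, -0.011]]
wrist_force: [-16.7, -14.7, 68.2]
width: 0.0142
```

```bash
python3 - <<'E'
from h import *
now();s=ctrl.get_state();print(s['wrist_torque'])
snap('side','d3');snap('scene','s3');snap('wrist','w4')
E
```

```text
t 10.65 tilt 0.3 yawerr 0.14 low [-61.7   3.4  28.1] high [58.3  3.7 28.7] tcp [-1.8  3.4 44.7] Ffix [ 10.5 -19.6  68.2] w 0.0142
[-1.87117525  3.62367094 -0.08921667]
```

Contact with the floor is confirmed by the 43–68 N upward force at floor height. Relax and release.

Request:
send_rows(travel=[[-0.05,0,0.04],[0,0,0],[0,0,0],[0,0,0],[0,0,0],[0,0,0]], twist=[[0,-0.01,0],[0,0,0],[0,0,0],[0,0,0],[0,0,0],[0,0,0]], grip=[14,30,35,35,35,35])

```text
clock: 11.3
position: [0.5396, 0.1691, 0.0474]
orientation: [[0.009, 0.231, -0.973], [-0.003, -0.973, -0.231], [-1.0, 0.005, -0.008]]
wrist_force: [-0.0, -0.1, -0.2]
width: 0.035
```

```bash
python3 - <<'E'
from h import *
now()
E
```

```text
t 11.3 tilt 0.27 yawerr 0.28 low [-63.7   4.5  30.8] high [56.3  5.1 31.4] tcp [-3.8  4.7 47.4] Ffix [ 0.  -0.  -0.2] w 0.035
```

Request:
send_rows(travel=[[-0.4,0,0],[-0.8,0,0],[-1,0,0],[-1,0,0],[-1,0,0],[-0.8,0,0],[-0.4,0,0],[0,0,0]], twist=[[0,0,0],[0,0,0],[0,0,0],[0,0,0],[0,0,0],[0,0,0],[0,0,0],[0,0,0]], grip=[35,35,35,35,35,35,35,35])

```text
clock: 11.97
position: [0.5353, 0.17, 0.2177]
orientation: [[0.001, 0.234, -0.972], [-0.003, -0.972, -0.234], [-1.0, 0.003, -0.001]]
wrist_force: [-0.1, -0.7, 0.4]
width: 0.0352
```

```bash
python3 - <<'E'
from h import *
now();snap('wrist','w5');snap('side','d5')
a=load('w5')[3];b=load('d5')[3]
m=np.hstack([a[0:300,60:460],cv2.resize(b[220:350,165:280],(354,400))[:300]])
cv2.imwrite('pics/m5.png',m[:,:,::-1]);print(m.shape)
E
```

```text
t 11.97 tilt 0.18 yawerr 0.44 low [-6.560e+01  2.000e-01  2.012e+02] high [ 54.4   1.1 201.6] tcp [ -5.7   0.7 217.7] Ffix [ 0.7 -0.3  0.4] w 0.0352
(300, 754, 3)
```

View pics/m5.png

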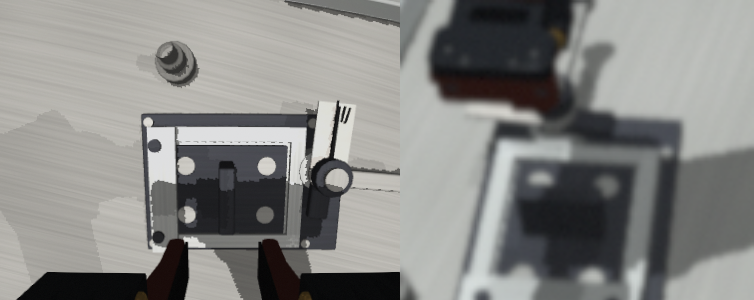

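Wrist view: the cover sits squarely in the pocket with an even thin gap on its right and bottom edges, and its left edge is under the lip. The injector is undisturbed. Next, go above the post.

```bash
python3 - <<'E'
from h import *
g=cv2.cvtColor(load('w5')[3],cv2.COLOR_RGB2GRAY)
print('row190',g[190,335:375].tolist());print('col',g[135:160,330].tolist(),g[225:255,330].tolist())
for n,q in [('R',(347,190)),('T',(330,147)),('B',(330,234))]: print(n,np.round(1e3*(F.T@(onz('w5',*q,.038)-O)),1))
# ribtop ends 
for q in [(287,162),(287,233)]: print('rib',np.round(1e3*(F.T@(onz('w5',*q,.089)-O)),1))
E
```

```text
row190 [38, 37, 37, 39, 40, 38, 38, 38, 38, 38, 68, 101, 92, 59, 127, 128, 129, 125, 124, 128, 128, 122, 122, 123, 126, 127, 125, 119, 31, 30, 29, 29, 30, 27, 17, 18, 21, 30, 34, 32]
col [223, 222, 222, 223, 222, 222, 203, 223, 223, 221, 62, 66, 77, 76, 76, 75, 75, 74, 74, 74, 75, 78, 109, 208, 207] [35, 36, 35, 36, 37, 35, 35, 39, 48, 72, 108, 127, 125, 97, 29, 15, 16, 17, 16, 14, 16, 15, 15, 15, 17, 15, 16, 15, 16, 17]
R [59.3  0.8 38. ]
T [40.4 43.4 38. ]
B [ 44.1 -46.   38. ]
rib [-2.1 34.8 89. ]
rib [ -1.5 -27.7  89. ]
```

Request:
send_rows(travel=[[0,0.4,0],[0,0.8,-0.05],[0,1,-0.05],[0,1,-0.05],[0,1,-0.05],[0,1,-0.05],[0,0.8,-0.05],[0,0.5,-0.05],[0,0.1,0],[0,0,0]], twist=[[0,0,0],[0,0,0],[0,0,0],[0,0,0],[0,0,0],[0,0,0],[0,0,0],[0,0,0],[0,0,0],[0,0,0]], grip=[60,60,60,60,60,60,60,60,60,60])

```text
clock: 12.9
position: [0.5849, -0.0378, 0.1986]
orientation: [[-0.028, 0.236, -0.971], [-0.007, -0.972, -0.236], [-1.0, 0.0, 0.029]]
wrist_force: [-0.9, 0.0, -0.6]
width: 0.0599
```

```bash
python3 - <<'E'
from h import *
now();snap('wrist','w6')
a=load('w6')[3];g=a.max(2)
m=(g<45).astype('uint8');m[255:]=0
n,l,s,c=cv2.connectedComponentsWithStats(m)
for i in range(1,n):
    if s[i][4]>150: print(s[i],np.round(c[i],1),np.round(1e3*(F.T@(onz('w6',*c[i],.14)-O)),1))
E
```

```text
t 12.9 tilt 0.0 yawerr 0.55 low [148.    0.8 182.3] high [268.    2.  182.3] tcp [208.    1.9 198.6] Ffix [-0.2 -0.9 -0.6] w 0.0599
[518   0  42  18 379] [545.3   5.4] [366.9 143.8 140. ]
[416  43  21  32 241] [422.4  61.1] [290.5 105.7 140. ]
[531  55  29  98 707] [543.  87.] [371.9  94.8 140. ]
[135  95  47 123 817] [160.4 170.8] [128.9  37.2 140. ]
[ 170  108   33   62 1007] [183.9 133.7] [145.7  60.7 140. ]
[ 14 144  21  88 338] [ 23.4 186.8] [ 30.9  26.4 140. ]
[  26  160   59   75 2581] [ 59.4 193.9] [ 57.1  21.5 140. ]
[ 242  175   34   45 1178] [259.7 197.5] [192.7  20.1 140. ]
[196 191  27  64 441] [208.7 239.8] [157.9  -9.8 140. ]
[343 239  28  16 342] [354.8 247.6] [257.1 -14.5 140. ]
```

View pics/w6.png

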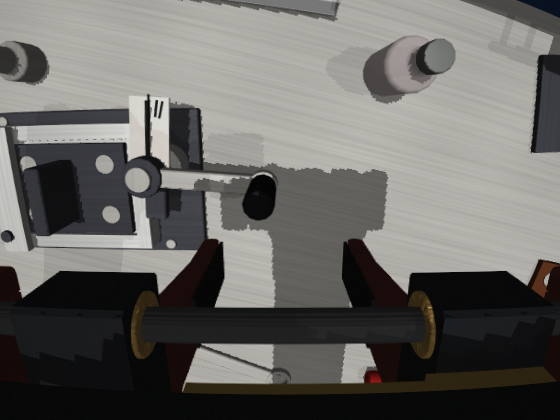

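Wrist view: the post leans down-image with its top centre at about (259,203), and the handle bar runs to the knob at (143,177). The pointer on the white dial plate is at its zero line.

```bash
python3 - <<'E'
from h import *
for v in (201,204): print(np.round(1e3*(F.T@(onz('w6',259,v,.14)-O)),1))
goal(0,tcp=[191.8,15,160]);goal(0,tcp=[191.8,15,102])
E
```

```text
[192.2  17.7 140. ]
[192.2  15.7 140. ]
travel [ 1.269 -0.522 -0.486] twist [ 0.01  0.03 -0.  ]
travel [ 3.202 -0.522 -0.543] twist [ 0.01  0.03 -0.  ]
```

Request:
send_rows(travel=[[0,-0.5,-0.45],[0,-0.05,-0.05],[0.5,0,0],[0.5,0,0],[0,0,0]], twist=[[0.01,0.03,0],[0,0,0],[0,0,0],[0,0,0],[0,0,0]], grip=[60,60,60,60,60])

```text
clock: 13.37
position: [0.5929, -0.0118, 0.1662]
orientation: [[-0.003, 0.235, -0.972], [0.001, -0.972, -0.235], [-1.0, -0.002, 0.002]]
wrist_force: [-0.4, -0.1, -0.5]
width: 0.0601
```

```bash
python3 - <<'E'
from h import *
now();goal(0,tcp=[192,15.5,102])
E
```

```text
t 13.37 tilt -0.12 yawerr 0.49 low [124.4  15.1 150. ] high [244.4  16.1 149.7] tcp [184.4  15.6 166.2] Ffix [ 0.  -0.4 -0.5] w 0.0601
travel [2.139e+00 2.560e-01 1.000e-03] twist [0.009 0.002 0.002]
```

Request:
send_rows(travel=[[0,0.26,0],[0.4,0,0],[0.6,0,0],[0.5,0,0],[0.4,0,0],[0.2,0,0],[0,0,0],[0,0,0]], twist=[[0.009,0,0],[0,0,0],[0,0,0],[0,0,0],[0,0,0],[0,0,0],[0,0,0],[0,0,0]], grip=[60,60,60,60,60,60,60,60])

```text
clock: 14.03
position: [0.5951, -0.0186, 0.1015]
orientation: [[-0.002, 0.229, -0.973], [0.001, -0.973, -0.229], [-1.0, -0.001, 0.002]]
wrist_force: [-0.4, 0.3, -0.2]
width: 0.0598
```

```bash
python3 - <<'E'
from h import *
now();goal(0,tcp=[192,15.5,102])
E
```

```text
t 14.03 tilt -0.08 yawerr 0.16 low [131.6  16.   85.3] high [251.6  16.3  85.1] tcp [191.6  16.2 101.5] Ffix [-0.3 -0.3 -0.2] w 0.0598
travel [-0.017  0.013  0.024] twist [0.003 0.002 0.001]
```

Close on the post.

Request:
send_rows(travel=[[0,0,0],[0,0,0],[0,0,0],[0,0,0],[0,0,0],[0,0,0],[0,0,0],[0,0,0],[0,0,0]], twist=[[0,0,0],[0,0,0],[0,0,0],[0,0,0],[0,0,0],[0,0,0],[0,0,0],[0,0,0],[0,0,0]], grip=[18,18,18,18,18,18,18,18,18], newtons=30)

```text
clock: 14.78
position: [0.5968, -0.0179, 0.1046]
orientation: [[0.003, 0.23, -0.973], [0.001, -0.973, -0.23], [-1.0, -0.001, -0.003]]
wrist_force: [1.1, 0.6, -1.3]
width: 0.0215
```

```bash
cat >> h.py <<'E'
PV=np.array([92,20.])
def han(step=None,r=100):
    """post angle in fixture, tangential (cw) / radial force; tool rows for a circular arc of cw steps (deg)"""
    s=ctrl.get_state();R=np.array(s['orientation']);p=1e3*(F.T@(np.array(s['position'])-O))
    d=p[:2]-PV;a=np.arctan2(d[1],d[0]);f=F.T@np.array(s['wrist_force'])
    tg=np.array([np.sin(a),-np.cos(a)]);er=np.array([np.cos(a),np.sin(a)])
    print('t',round(s['clock'],2),'ang',round(np.degrees(a),2),'r',round(np.hypot(*d),1),'z',round(p[2],1),'Ftan_resist',round(-f[:2]@tg,1),'Frad',round(f[:2]@er,1),'Fz',round(f[2],1),'w',round(s['width'],4))
    if step:
        q=d;out=[]
        for k in step:
            a-=np.radians(k);n=r*np.array([np.cos(a),np.sin(a)])
            m=F@np.r_[n-q,0]/30; out.append(np.round(R.T@m,2).tolist());q=n
        print(out)
    print('level',np.round(Ro.from_matrix(R.T@(F@np.array([[0,1,0],[0,0,-1],[-1,0,0.]]))).as_rotvec(),3))
E
python3 - <<'E'
from h import *
han([4,8,10,10,10])
E
```

```text
t 14.78 ang -1.13 r 99.3 z 104.6 Ftan_resist 1.2 Frad -0.3 Fz -1.3 w 0.0215
[[-0.0, 0.01, 0.23], [-0.0, -0.08, 0.46], [-0.0, -0.18, 0.55], [-0.0, -0.28, 0.51], [-0.0, -0.36, 0.46]]
level [ 0.003 -0.003  0.001]
```

Request:
send_rows(travel=[[0,0.01,0.23],[0,-0.08,0.46],[0,-0.18,0.55],[0,-0.28,0.51],[0,-0.36,0.46],[0,0,0]], twist=[[0,0,0],[0,0,0],[0,0,0],[0,0,0],[0,0,0],[0,0,0]], grip=[18,18,18,18,18,18])

```text
clock: 15.28
position: [0.5308, -0.0105, 0.1047]
orientation: [[0.018, 0.223, -0.975], [0.001, -0.975, -0.223], [-1.0, 0.003, -0.018]]
wrist_force: [2.6, 6.0, -8.9]
width: 0.0216
```

```bash
python3 - <<'E'
from h import *
han([8,8,8,6,4])
E
```

```text
t 15.28 ang -39.94 r 100.5 z 104.7 Ftan_resist -0.4 Frad -6.5 Fz -8.9 w 0.0216
[[-0.01, -0.34, 0.32], [-0.01, -0.37, 0.29], [-0.01, -0.4, 0.23], [-0.0, -0.32, 0.14], [-0.0, -0.22, 0.07]]
level [-0.004 -0.018 -0.003]
```

Request:
send_rows(travel=[[0.03,-0.34,0.32],[0,-0.37,0.29],[0,-0.4,0.23],[0,0,0]], twist=[[0,-0.018,0],[0,0,0],[0,0,0],[0,0,0]], grip=[18,18,18,18])

```text
clock: 15.62
position: [0.501, 0.0078, 0.1048]
orientation: [[0.004, 0.214, -0.977], [-0.012, -0.977, -0.214], [-1.0, 0.012, -0.001]]
wrist_force: [2.6, 4.1, -7.7]
width: 0.0215
```

```bash
python3 - <<'E'
from h import *
han([3,3,3,3,3,3])
E
```

```text
t 15.62 ang -59.6 r 103.8 z 104.8 Ftan_resist -1.2 Frad -4.7 Fz -7.7 w 0.0215
[[-0.0, -0.22, -0.02], [-0.0, -0.16, 0.08], [-0.0, -0.16, 0.07], [-0.0, -0.16, 0.06], [-0.0, -0.17, 0.05], [-0.0, -0.17, 0.04]]
level [-0.013 -0.001 -0.012]
```

Request:
send_rows(travel=[[0.02,-0.22,0],[0,-0.16,0.08],[0,-0.16,0.07],[0,-0.16,0.06],[0,-0.17,0.05]], twist=[[-0.013,0,-0.012],[0,0,0],[0,0,0],[0,0,0],[0,0,0]], grip=[18,18,18,18,18])

```text
clock: 16.03
position: [0.4902, 0.0199, 0.1044]
orientation: [[-0.001, 0.217, -0.976], [-0.01, -0.976, -0.217], [-1.0, 0.009, 0.003]]
wrist_force: [-2.2, -7.4, 2.0]
width: 0.0214
```

```bash
python3 - <<'E'
from h import *
han([2,2,2,2,2,2])
E
```

```text
t 16.03 ang -68.52 r 104.5 z 104.4 Ftan_resist 4.8 Frad 6.0 Fz 2.0 w 0.0214
[[-0.0, -0.17, -0.1], [-0.0, -0.11, 0.04], [-0.0, -0.11, 0.03], [-0.0, -0.11, 0.03], [-0.0, -0.11, 0.03], [-0.0, -0.11, 0.02]]
level [-0.01   0.003 -0.009]
```

```bash
sed -i 's/^PV=.*/PV=np.array([91.5,16.5])/' h.py; python3 - <<'E'
from h import *
han([3,3,3,3])
E
```

```text
t 16.03 ang -67.53 r 101.5 z 104.4 Ftan_resist 4.7 Frad 6.1 Fz 2.0 w 0.0214
[[-0.0, -0.18, 0.02], [-0.0, -0.17, 0.06], [-0.0, -0.17, 0.05], [-0.0, -0.17, 0.04]]
level [-0.01   0.003 -0.009]
```

Request:
send_rows(travel=[[0,-0.2,0.05],[0,-0.2,0.05],[0,-0.2,0.05]], twist=[[-0.01,0,-0.009],[0,0,0],[0,0,0]], grip=[18,18,18])

```text
clock: 16.28
position: [0.4837, 0.0296, 0.1043]
orientation: [[-0.004, 0.221, -0.975], [-0.006, -0.975, -0.221], [-1.0, 0.005, 0.005]]
wrist_force: [-2.1, -6.9, 0.6]
width: 0.0215
```

```bash
python3 - <<'E'
from h import *
han([3,3,3,3])
E
```

```text
t 16.28 ang -74.1 r 101.7 z 104.3 Ftan_resist 5.0 Frad 5.2 Fz 0.6 w 0.0215
[[-0.0, -0.19, -0.01], [-0.0, -0.17, 0.04], [-0.0, -0.17, 0.03], [-0.0, -0.17, 0.02]]
level [-0.006  0.005 -0.005]
```

Request:
send_rows(travel=[[0,-0.2,0.06],[0,-0.2,0.05]], twist=[[0,0,0],[0,0,0]], grip=[18,18])

```text
clock: 16.45
position: [0.4791, 0.0365, 0.1042]
orientation: [[-0.005, 0.216, -0.976], [-0.009, -0.976, -0.216], [-1.0, 0.008, 0.007]]
wrist_force: [-1.0, -5.8, 1.3]
width: 0.0215
```

```bash
python3 - <<'E'
from h import *
han([3,3,3])
E
```

```text
t 16.45 ang -78.73 r 102.7 z 104.2 Ftan_resist 4.9 Frad 3.3 Fz 1.3 w 0.0215
[[-0.0, -0.19, -0.06], [-0.0, -0.17, 0.02], [-0.0, -0.17, 0.01]]
level [-0.011  0.007 -0.008]
```

Request:
send_rows(travel=[[0,-0.2,0.05],[0,-0.2,0.04]], twist=[[0,0,0],[0,0,0]], grip=[18,18])

```text
clock: 16.62
position: [0.4752, 0.0442, 0.1042]
orientation: [[-0.005, 0.213, -0.977], [-0.012, -0.977, -0.212], [-1.0, 0.011, 0.008]]
wrist_force: [-0.8, -5.3, 0.9]
width: 0.0212
```

```bash
python3 - <<'E'
from h import *
han([3,3,3])
E
```

```text
t 16.62 ang -83.49 r 103.5 z 104.2 Ftan_resist 4.8 Frad 2.6 Fz 0.9 w 0.0212
[[-0.0, -0.19, -0.1], [-0.0, -0.17, 0.01], [-0.0, -0.17, -0.0]]
level [-0.015  0.008 -0.011]
```

Request:
send_rows(travel=[[0,-0.2,0]], twist=[[-0.015,0,-0.01]], grip=[18])

```text
clock: 16.7
position: [0.4741, 0.0486, 0.1042]
orientation: [[-0.008, 0.226, -0.974], [-0.004, -0.974, -0.226], [-1.0, 0.002, 0.009]]
wrist_force: [-1.2, -5.0, -0.5]
width: 0.0216
```

```bash
python3 - <<'E'
from h import *
han()
E
```

```text
t 16.7 ang -86.02 r 103.1 z 104.2 Ftan_resist 4.4 Frad 2.6 Fz -0.5 w 0.0216
level [-0.001  0.009 -0.002]
```

Request:
send_rows(travel=[[0,-0.2,0]], twist=[[0,0,0]], grip=[18])

```text
clock: 16.78
position: [0.4733, 0.0525, 0.1041]
orientation: [[-0.009, 0.225, -0.974], [-0.005, -0.974, -0.225], [-1.0, 0.003, 0.01]]
wrist_force: [-0.7, -5.2, 0.3]
width: 0.0218
```

```bash
python3 - <<'E'
from h import *
han()
E
```

```text
t 16.78 ang -88.2 r 102.8 z 104.1 Ftan_resist 4.9 Frad 2.0 Fz 0.3 w 0.0218
level [-0.002  0.01  -0.003]
```

Request:
send_rows(travel=[[0,-0.2,-0.01]], twist=[[0,0,0]], grip=[18])

```text
clock: 16.87
position: [0.4728, 0.0566, 0.1041]
orientation: [[-0.01, 0.223, -0.975], [-0.007, -0.975, -0.223], [-1.0, 0.004, 0.011]]
wrist_force: [-1.4, -6.9, 1.5]
width: 0.0218
```

```bash
python3 - <<'E'
from h import *
han()
E
```

```text
t 16.87 ang -90.49 r 102.4 z 104.1 Ftan_resist 6.5 Frad 2.9 Fz 1.5 w 0.0218
level [-0.004  0.011 -0.004]
```

Request:
send_rows(travel=[[0,-0.2,-0.02]], twist=[[0,0,0]], grip=[18])

```text
clock: 16.95
position: [0.4724, 0.0601, 0.1041]
orientation: [[-0.011, 0.221, -0.975], [-0.009, -0.975, -0.221], [-1.0, 0.006, 0.013]]
wrist_force: [-2.9, -10.1, 3.5]
width: 0.0216
```

```bash
python3 - <<'E'
from h import *
han()
E
```

```text
t 16.95 ang -92.48 r 102.1 z 104.1 Ftan_resist 9.4 Frad 4.7 Fz 3.5 w 0.0216
level [-0.006  0.013 -0.006]
```

Request:
send_rows(travel=[[0,-0.08,0],[0,0,0]], twist=[[0,0,0],[0,0,0]], grip=[18,18])

```text
clock: 17.12
position: [0.4727, 0.0588, 0.1041]
orientation: [[-0.013, 0.219, -0.976], [-0.013, -0.976, -0.219], [-1.0, 0.01, 0.016]]
wrist_force: [-3.6, -4.2, 2.7]
width: 0.0215
```

```bash
python3 - <<'E'
from h import *
han()
s=ctrl.get_state();print(s['wrist_torque'],s['wrist_force'])
E
```

```text
t 17.12 ang -91.72 r 102.1 z 104.1 Ftan_resist 3.4 Frad 4.4 Fz 2.7 w 0.0215
level [-0.008  0.016 -0.01 ]
[-0.39646752  0.60063036  0.12076503] [-3.60753245 -4.16890891  2.67444014]
```

The screw bites: force rises about 0.8 N/mm, as the spring should. I'll load it with a constant offset command and watch the force settle.

Request:
send_rows(travel=[[0,-0.15,0],[0,-0.12,0],[0,-0.1,0],[0,-0.1,0],[0,-0.1,0],[0,-0.1,0]], twist=[[-0.008,0.01,-0.008],[0,0,0],[0,0,0],[0,0,0],[0,0,0],[0,0,0]], grip=[18,18,18,18,18,18])

```text
clock: 17.62
position: [0.4719, 0.0616, 0.104]
orientation: [[-0.01, 0.214, -0.977], [-0.019, -0.977, -0.214], [-1.0, 0.016, 0.014]]
wrist_force: [-2.0, -9.5, 2.6]
width: 0.0213
```

```bash
python3 - <<'E'
from h import *
han()
E
```

```text
t 17.62 ang -93.37 r 102.2 z 104.0 Ftan_resist 9.1 Frad 3.5 Fz 2.6 w 0.0213
level [-0.013  0.014 -0.016]
```

Request:
send_rows(travel=[[0,-0.15,0],[0,-0.14,0],[0,-0.13,0],[0,-0.13,0],[0,-0.13,0],[0,-0.13,0]], twist=[[-0.01,0.01,-0.012],[0,0,-0.004],[0,0,-0.002],[0,0,-0.002],[0,0,-0.002],[0,0,-0.002]], grip=[18,18,18,18,18,18])

```text
clock: 18.12
position: [0.4712, 0.0645, 0.104]
orientation: [[-0.01, 0.208, -0.978], [-0.013, -0.978, -0.208], [-1.0, 0.011, 0.012]]
wrist_force: [-0.5, -10.6, 2.2]
width: 0.0215
```

```bash
python3 - <<'E'
from h import *
han()
E
```

```text
t 18.12 ang -95.04 r 102.5 z 104.0 Ftan_resist 10.4 Frad 2.0 Fz 2.2 w 0.0215
level [-0.019  0.012 -0.011]
```

```bash
python3 - <<'E'
from h import *
snap('wrist','w7');han()
P=O+F@np.array([.092,.020,.075]);c=proj('w7',P);print(c)
x,y=int(c[0]),int(c[1]);im=load('w7')[3]
x0=max(0,x-70);y0=max(0,y-75)
k=cv2.resize(im[y0:y0+130,x0:x0+170],None,fx=4.5,fy=4.5,interpolation=cv2.INTER_CUBIC);print(x0,y0,k.shape)
cv2.imwrite('pics/m7.png',k[:,:,::-1])
E
```

```text
t 18.17 ang -95.08 r 102.5 z 104.0 Ftan_resist 11.7 Frad 2.8 Fz 3.3 w 0.0215
level [-0.019  0.012 -0.011]
[297.11699722  47.11667773]
227 0 (585, 765, 3)
```

View pics/m7.png

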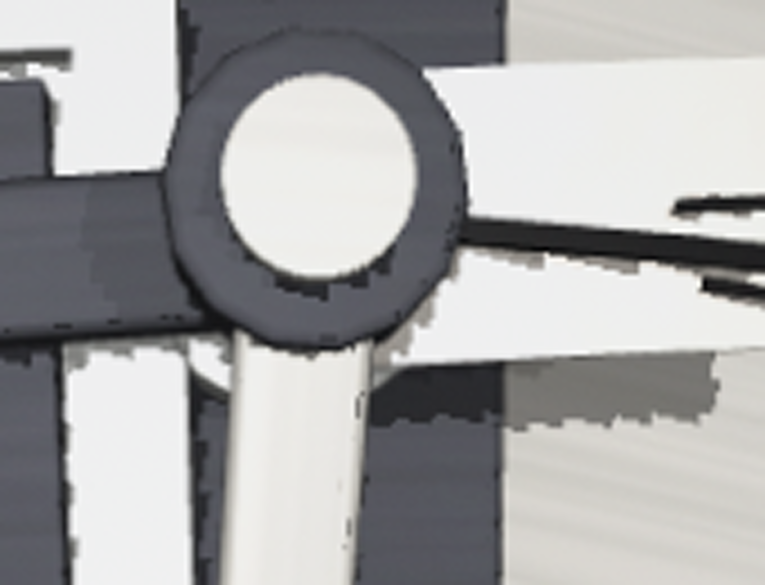

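The enlarged view shows the pointer midway between the two dial marks at (690,208) and (730,287), with the dog over the cover's edge. Hold here for more than two seconds.

Request:
send_rows(travel=[[0,-0.13,0],[0,-0.13,0],[0,-0.13,0],[0,-0.13,0],[0,-0.13,0],[0,-0.13,0]], twist=[[-0.003,0.002,-0.003],[-0.003,0.002,-0.003],[-0.003,0.002,-0.003],[-0.003,0.002,-0.003],[-0.003,0.002,-0.003],[-0.003,0.002,-0.003]], grip=[18,18,18,18,18,18])

```text
clock: 18.67
position: [0.4712, 0.0649, 0.1039]
orientation: [[-0.006, 0.208, -0.978], [-0.015, -0.978, -0.208], [-1.0, 0.013, 0.009]]
wrist_force: [-0.1, -12.2, 2.0]
width: 0.0215
```

```bash
cat >> h.py <<'E'
def dial(f):
    """pointer and mark pixel rows along dial columns"""
    snap('wrist',f);im=load(f)[3].max(2)
    for c in range(380,400,3):
        col=im[20:85,c]<70;r=np.where(col)[0]+20
        g=np.split(r,np.where(np.diff(r)>1)[0]+1);print(c,[(round(float(x.mean()),1),len(x)) for x in g if len(x)])
E
python3 - <<'E'
from h import *
han();dial('w8')
E
```

```text
t 18.67 ang -95.23 r 102.5 z 103.9 Ftan_resist 12.1 Frad 1.8 Fz 2.0 w 0.0215
level [-0.019  0.009 -0.013]
380 [(46.0, 3), (56.0, 7)]
383 [(45.5, 2), (56.5, 6), (63.5, 2)]
386 [(45.5, 2), (56.5, 6), (63.0, 3)]
389 [(45.5, 2), (56.5, 6), (64.0, 3)]
392 [(45.0, 3), (57.5, 6), (64.0, 3)]
395 [(45.0, 3), (57.5, 6), (65.0, 3)]
398 [(45.0, 3), (57.5, 6), (65.5, 2)]
```

Request:
send_rows(travel=[[0,-0.125,0],[0,-0.125,0],[0,-0.125,0],[0,-0.125,0],[0,-0.125,0],[0,-0.125,0],[0,-0.125,0],[0,-0.125,0],[0,-0.125,0],[0,-0.125,0]], twist=[[-0.003,0.002,-0.003],[-0.003,0.002,-0.003],[-0.003,0.002,-0.003],[-0.003,0.002,-0.003],[-0.003,0.002,-0.003],[-0.003,0.002,-0.003],[-0.003,0.002,-0.003],[-0.003,0.002,-0.003],[-0.003,0.002,-0.003],[-0.003,0.002,-0.003]], grip=[18,18,18,18,18,18,18,18,18,18])

```text
clock: 19.55
position: [0.4712, 0.0649, 0.1038]
orientation: [[-0.0, 0.208, -0.978], [-0.016, -0.978, -0.208], [-1.0, 0.015, 0.004]]
wrist_force: [-0.5, -11.0, 2.5]
width: 0.0215
```

```bash
python3 - <<'E'
from h import *
han();dial('w9')
E
```

```text
t 19.55 ang -95.21 r 102.5 z 103.8 Ftan_resist 10.8 Frad 2.0 Fz 2.5 w 0.0215
level [-0.019  0.004 -0.015]
380 [(46.5, 2), (56.5, 6)]
383 [(46.0, 3), (56.5, 6), (64.0, 3)]
386 [(46.0, 3), (57.0, 7), (64.0, 3)]
389 [(46.0, 3), (57.5, 6), (65.0, 3)]
392 [(46.0, 3), (57.5, 6), (65.0, 3)]
395 [(45.5, 2), (58.0, 5), (65.5, 2)]
398 [(45.5, 2), (58.5, 6), (66.0, 3)]
```

Request:
send_rows(travel=[[0,-0.125,0],[0,-0.125,0],[0,-0.125,0],[0,-0.125,0],[0,-0.125,0],[0,-0.125,0],[0,-0.125,0],[0,-0.125,0],[0,-0.125,0],[0,-0.125,0]], twist=[[-0.003,0.001,-0.003],[-0.003,0.001,-0.003],[-0.003,0.001,-0.003],[-0.003,0.001,-0.003],[-0.003,0.001,-0.003],[-0.003,0.001,-0.003],[-0.003,0.001,-0.003],[-0.003,0.001,-0.003],[-0.003,0.001,-0.003],[-0.003,0.001,-0.003]], grip=[18,18,18,18,18,18,18,18,18,18])

```text
clock: 20.43
position: [0.4712, 0.0649, 0.1039]
orientation: [[-0.005, 0.208, -0.978], [-0.018, -0.978, -0.208], [-1.0, 0.017, 0.009]]
wrist_force: [-0.4, -11.4, 2.4]
width: 0.0212
```

Request:
send_rows(travel=[[0,-0.125,0],[0,-0.125,0],[0,-0.125,0],[0,-0.125,0],[0,-0.125,0],[0,-0.125,0],[0,-0.125,0],[0,-0.125,0]], twist=[[-0.003,0.001,-0.003],[-0.003,0.001,-0.003],[-0.003,0.001,-0.003],[-0.003,0.001,-0.003],[-0.003,0.001,-0.003],[-0.003,0.001,-0.003],[-0.003,0.001,-0.003],[-0.003,0.001,-0.003]], grip=[18,18,18,18,18,18,18,18])

```text
clock: 21.1
position: [0.4711, 0.065, 0.104]
orientation: [[-0.009, 0.207, -0.978], [-0.02, -0.978, -0.207], [-1.0, 0.018, 0.013]]
wrist_force: [0.7, -10.9, 3.5]
width: 0.0216
```

```bash
python3 - <<'E'
from h import *
han();dial('w10')
E
```

```text
t 21.1 ang -95.27 r 102.5 z 104.0 Ftan_resist 10.9 Frad 0.8 Fz 3.5 w 0.0216
level [-0.02   0.013 -0.018]
380 [(45.0, 3), (55.5, 6)]
383 [(45.0, 3), (55.5, 6), (62.5, 2)]
386 [(44.5, 2), (56.5, 6), (63.0, 3)]
389 [(45.0, 3), (56.5, 6), (63.0, 3)]
392 [(44.5, 2), (56.5, 6), (64.0, 3)]
395 [(44.5, 2), (57.5, 6), (64.0, 3)]
398 [(44.5, 2), (57.5, 6), (65.0, 3)]
```

Request:
send_rows(travel=[[0,0.05,0],[0,0.08,0],[0,0.08,0],[0,0.05,0],[0,0,0]], twist=[[0,0,0],[0,0,0],[0,0,0],[0,0,0],[0,0,0]], grip=[18,18,18,18,18])

```text
clock: 21.57
position: [0.4747, 0.0531, 0.104]
orientation: [[-0.012, 0.204, -0.979], [-0.021, -0.979, -0.204], [-1.0, 0.019, 0.016]]
wrist_force: [-2.8, -1.5, 2.1]
width: 0.0215
```

```bash
python3 - <<'E'
from h import *
han()
E
```

```text
t 21.57 ang -88.34 r 101.3 z 104.0 Ftan_resist 0.7 Frad 3.1 Fz 2.1 w 0.0215
level [-0.023  0.016 -0.018]
```

Request:
send_rows(travel=[[0,0,0],[0,0,0],[0,0,0],[0,0,0],[0,0,0],[0,0,0]], twist=[[0,0,0],[0,0,0],[0,0,0],[0,0,0],[0,0,0],[0,0,0]], grip=[45,45,45,45,45,45])

```text
clock: 22.07
position: [0.4765, 0.0548, 0.1047]
orientation: [[-0.009, 0.207, -0.978], [-0.02, -0.978, -0.207], [-1.0, 0.018, 0.013]]
wrist_force: [-0.5, 0.0, 1.2]
width: 0.0449
```

```bash
python3 - <<'E'
from h import *
han()
E
```

```text
t 22.07 ang -89.03 r 99.2 z 104.7 Ftan_resist -0.1 Frad 0.5 Fz 1.2 w 0.0449
level [-0.02   0.013 -0.018]
```

Free of the post. Go up and away.

Request:
send_rows(travel=[[-0.3,0,0],[-0.6,0,0],[-0.9,0,0],[-0.9,0,0],[-0.8,0,0],[-0.5,0,0],[0,0,-0.6],[0,0,-0.8],[0,0,-0.4],[0,0,0]], twist=[[0,0,0],[0,0,0],[0,0,0],[0,0,0],[0,0,0],[0,0,0],[0,0,0],[0,0,0],[0,0,0],[0,0,0]], grip=[45,45,45,45,45,45,45,45,45,45])

```text
clock: 22.9
position: [0.5311, 0.0702, 0.2375]
orientation: [[-0.004, 0.209, -0.978], [-0.02, -0.978, -0.209], [-1.0, 0.018, 0.008]]
wrist_force: [-1.0, -0.2, -0.0]
width: 0.0455
```

```bash
python3 - <<'E'
from h import *
st();now();snap('wrist','w11');snap('scene','s11');snap('side','d11')
a=load('w11')[3];b=load('s11')[3];c=load('d11')[3]
L=cv2.resize(a,(440,330));C=cv2.resize(b[170:345,180:380],(360,315));D=cv2.resize(c[160:345,140:280],(250,330))
R=np.zeros((330,360,3),'uint8');R[:315]=C
m=np.hstack([L,R]);cv2.imwrite('pics/m11.png',m[:,:,::-1])
E
```

```text
t 22.9 p [0.5311 0.0702 0.2375] F [-1.  -0.2 -0. ] M [ 0.03 -0.03  0.01] w 0.04552209910361203 
q [  6.9  16.3 -25.  101.2   8.6  64.8 -98.9] 
R [[-0.004, 0.209, -0.978], [-0.02, -0.978, -0.209], [-1.0, 0.018, 0.008]]
t 22.9 tilt 1.04 yawerr -1.02 low [ 30.9 -25.1 220.1] high [150.9 -27.2 222.3] tcp [ 90.6 -26.  237.5] Ffix [-0.  -1.1 -0. ] w 0.0455
```

View pics/m11.png

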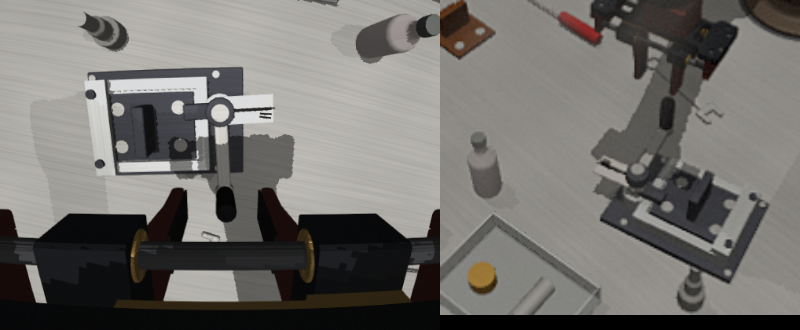

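The final view shows the cover flat in the pocket under the lip and the dog over its edge. The handle is swung about 90° and relaxed, the bottle and injector are standing, and the gripper is clear.

```bash
python3 -c "
from h import *
print(job.finish_job())"
```

```text
the job is handed in; nothing more can be done
None
```

The job is handed in at about 23 s on the clock. The cover is home under the lip, and the clamp screw was bitten, loaded and held, then let go.

- **Cover:** I hooked its low end under the lip at about 13° of tilt, levelled it and pressed it onto the floor. The tool was level within 0.3°. From above, its far edge measured fixture x ≈ 59 mm, as it should when home. Seating it reached 68 N at the wrist through the gripped cover. That is under the 120 N wrist limit, but more than I meant to use. The 40 N limit covers the arm or the gripper's body, and I don't think this counted towards it, though I could not check.
- **Screw:** It bit after about 85–88° of clockwise swing. I then loaded it until the pointer stood between the two marks. It stayed steady for about 2.9 s, with the post moving less than 0.5 mm.
- **Torque reading:** The two readings differ slightly. The tangential force was 10.8–12.1 N, or about 1.1–1.2 N m. The pointer read slightly past midway, about 1.27 N m. No reading came near 1.9 N m.
- **Release:** I eased the load to about 1 N before opening the fingers. The last pictures show the dog over the cover, the injector and bottle standing, and the robot touching nothing.

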